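# Vent the vacuum pot and ease its stuck lid ajar

## Robot

A 6-joint arm with a two-finger parallel gripper is mounted at the origin on a cart in front of the work surface, level with it; the furniture and walls round the work are solid. World frame = base frame: x ahead of the robot, y to its left, z up, the work surface at z = 0. Lengths are in m, angles in rad, forces in N, time in s.
With the tool pointing down it reaches from about 0.35 to 0.975 m from the base axis. Payload 4.9 kg.
Tool frame: the origin (TCP) lies midway between the tips of the shut fingers; the grasp point (between the pads) lies 19 mm behind it; z points along the fingers, y is the line along which they close (so a half turn about z gives the same grasp; the last joint's range is limited). The gripper opens to 85 mm and grips with 20 to 120 N. Pads are 22 mm wide; open, the fingers measure 114 mm over their backs; the gripper's body (76 mm by 85 mm) begins 54 mm behind the grasp point. The pads swing forward as they close: fully open they stand 13 mm farther back than shut.
Start: joints at [-1.394, 0.053, 1.613, -0, 1.476, -0.119], TCP at [0.182, -0.598, 0.231] pointing down, gripper open.
Joint ranges: [-3.01, 3.01], [-1.01, 2.22], [0.06, 2.58], [-1.02, 4.17], [0.09, 2.62], [-3.14, 3.14]. Speed limits (rad/s): [2.57, 2.57, 3.14, 3.14, 3.14, 3.14].

## Interface

Orientations are given as a rotation vector (axis times angle).
In Python, from station import ctrl gives the robot as it stands.
- The arm moves only by the shell command python3 -m handwheel 'ROWS' [FORCE]. ROWS is JSON, a list of rows, each an object with "gripper": the gripper command: -1 is fully open, 1 is shut, values between are in proportion; "offset": the shift along the tool's x, y, z in mm, a list of three; "rotation": the turn, a rotation vector about the tool's x, y, z in rad, a list of three. A call has exactly 8 rows; each row is the pose to reach, as a shift and turn from the pose commanded when the call began, along the tool's axes at that moment; what a row does not reach only later rows make up. A row lasts 1/8 s, in which the tool goes at most 62.5 mm and 10.7 degrees, less where a joint would pass 70% of its speed; a pose out of reach is approached as far as the arm can. A call with a gripper value outside its range is refused whole. The fingers move at their own pace and stop on an object; FORCE is the grip in N (left out, the last holds). Time passes only in rows, so rows that repeat a pose let the fingers close, or fill a call up. It gives the time, the measured TCP pose, the force, the opening and the grip force at its end, in the units of the state.
- ctrl.get_obs(): the state, without advancing time (a new reading comes with each control period).
- ctrl.get_image(name): name is "side" or "top"; returns a dict with "image" (420x560x3 uint8, red, green, blue), "fovy" (degrees; the focal length in pixels is half the picture's height over the tangent of half this angle, whatever the lens; pixels are square), "cx", "cy" (the principal point, pixels), "xyz" and "attitude" of the camera in the world. Camera axes: x right, y up, looking along -z (the intrinsics and any distortion apply to the point x, -y, -z); pixel columns grow to the right and rows downward; lengths in m; the calibration is good to about 2 mm. A picture is of the moment at which its call begins. There is no depth.
- ctrl.finish_job(): hands the job in; it is judged then, once.
The state is a dict: "t": time; "q": joint angles; "dq": joint speeds; "effort": joint torques, N m; "tool_pos": TCP position; "tool_rot": TCP orientation; "contact_force": force on the tool from outside, world axes, zero at the start; "wrist_torque": the same for the moment, N m; "opening": finger opening in m; "grip_force": force on a finger pad.
Only numpy, scipy, OpenCV 4.12 (cv2) and the standard library are available. Lean on these libraries where they do the work, as an engineer would, in place of code of your own. Each camera call takes 0.05 s, during which the arm holds its last target. There are 200 camera calls.

## Task

The wood blanks in the vacuum pot are done: on its console push the red mushroom stop key right in (it stays in), after that press the blue vent key fully down and let it come back, and leave the green start key alone. Then take the clear lid by its bar handle, pull it straight up until its sticky plug seal lets go, and keep it level over the pot about 2 cm above the rim so that the vapour clears slowly; at no time lift it more than 5 cm. Finish still holding the lid there in the gripper, clear of the pot all round, with the other things on the bench left where they are.

Things in the scene. Friction and masses are not known exactly. Their poses are not given: they have to be found in the camera images.
- vacuum_box: Fixed vacuum set on a base plate, 154 mm deep (own x, front at -x), 246 mm wide (own y); origin: on the bench under its middle. On its +y side a round aluminium pot, 152 mm across, rim 96 mm high, under the clear lid; on its -y side a grey console 84 mm wide, 150 mm deep, top 86 mm high. Along the console's middle, front to rear: green key, red key, blue key, then a flat round gauge that is no key.
- pot_seat (a point): Centre of the pot's rim, 96 mm above the bench; axes of the vacuum set. With the lid shut the lid's origin is here.
- lid: Loose lid: clear round plate 150 mm across, 12 mm thick, 0.3 to 0.4 kg, origin at the centre of its underside (on the rim when shut), a black plug 17 mm deep below. The plug's rib is gripped by orange sprung lips inside the rim: the upward pull climbs to a peak of 12 to 17 N (weight included) in the first 6 mm, then the lips snap under the rib and push the lid up until about 11 mm; above 12 mm only its weight is left. Let go, it drops back onto the lips or rim.
- lid_handle (a point): Middle of the lid's steel bar handle: a round bar 12 mm thick, 80 mm long, along the lid's own y, over the lid's centre, 48 mm above the lid's origin (144 mm above the bench when shut), 30 mm clear below, a post at each end. Grip it firmly across, from above. The bar's direction differs from the console's by up to 0.6 rad.
- key_start (a joint): How far the green start key is pushed (m): 0 out, 0.006 fully in; springs back. Not to be pressed.
- key_stop (a joint): How far the red stop key is pushed (m): 0 out, 0.006 fully in. It resists with about 3 N and stays where it is pushed.
- key_vent (a joint): How far the blue vent key is pushed (m): 0 out, 0.006 fully in. Its spring resists with 1.6 N rising to 4.3 N and brings it back.
- key_start_top (a point): Centre of the top of the round green key, 22 mm across, 99 mm above the bench when out.
- key_stop_top (a point): Centre of the top of the red mushroom key, 31 mm across, slightly domed, 107 mm above the bench when out; pushed straight down.
- key_vent_top (a point): Centre of the top of the round blue key, 22 mm across, 100 mm above the bench when out; pushed straight down. The keys stand 36 and 38 mm apart, centre to centre.
- dark_blank: Dark wood offcut 30 x 90 x 12 mm lying beside the pot; bystander. Origin at the centre of its underside.
- glue_bottle: White glue bottle with orange tip, 56 mm wide, 192 mm tall; bystander. Origin at the centre of its underside.
- block_plane: Steel block plane 50 x 169 x 51 mm; bystander. Origin at the centre of its underside.
- tape_measure: Yellow and black tape measure 66 x 86 x 38 mm; bystander. Origin at the centre of its underside.
- sanding_block: Cork sanding block 64 x 110 x 32 mm; bystander. Origin at the centre of its underside.
- tape_roll: Roll of masking tape lying flat, 104 mm across, 25 mm high; bystander. Origin at the centre of its underside.

How it is judged:
On the way, in this order (a step that is already met when the one before it is completed fails the run):
1. the red stop key is pushed home (value of joint key_stop above 0.005 m), for 0.1 s.
2. the blue vent key is pressed with the stop key in (value of joint key_stop above 0.005 m and value of joint key_vent above 0.0045 m), for 0.1 s.
3. the lid is pulled free of its seal by the gripper (z of lid in the frame of pot_seat above 0.013 m and contact force between the fingers and lid above 1 N), for 0.1 s.
At the end, for the whole second after the job is handed in: the red key is in (at least 5 of 6 mm), the blue and green keys are out, and through the last second the gripper alone keeps the lid still, 14 to 30 mm above the rim, within 15 mm of the pot's centre, within 10 degrees of level and not touching the pot (value of joint key_stop above 0.005 m and value of joint each of key_vent, key_start below 0.002 m and z of lid in the frame of pot_seat between 0.014 and 0.03 m and horizontal distance between lid and pot_seat below 0.015 m and angle between lid's own z axis and vertical below 0.17 rad and linear speed of lid below 0.03 m/s and contact force between the fingers and lid above 1 N and contact force between lid and vacuum_box below 0.3 N); the arm keeps its last pose, push and grip.
It fails at once if the blue vent key is pushed in while the red stop key is still out (value of joint key_vent above 0.003 m and value of joint key_stop below 0.003 m).
It fails at once if the green start key is pushed (value of joint key_start above 0.003 m).
It fails at once if the lid is pulled off before the stop key is in (z of lid in the frame of pot_seat above 0.01 m and value of joint key_stop below 0.003 m).
It fails at once if the lid is lifted more than 5 cm (z of lid in the frame of pot_seat above 0.05 m).
It fails at once if something else on the bench is moved by more than 3 cm (distance of any of dark_blank, glue_bottle, block_plane, tape_measure, sanding_block, tape_roll from where it was at the start of the episode above 0.03 m).
It also fails if it takes over 48 s, if anything falls off the work surface, if the arm or the gripper's body presses on something with over 40 N, if the wrist force passes 120 N, or if a joint passes its speed limit or range.

## Working session

There is one attempt and no reset: what is moved stays moved. The work goes in short steps, Python scripts to look and compute and a shell command to move; the robot and the scene stay as the last step left them, time stands still between calls to the robot, and variables do not carry over. Pictures are saved under pics/ and viewed, at most 10 in all, crops included, and the job is handed in when it is done.

```bash
mkdir -p pics; ls; python3 - <<'E'
from station import ctrl
import cv2,json
for n in("top","side"):
    d=ctrl.get_image(n); cv2.imwrite(f"pics/{n}0.png",d.pop("image")[:,:,::-1]); print(n,d)
print(ctrl.get_obs())
E
```

```text
pics
top {'fovy': 47.75084310523407, 'cx': 288.4000113276058, 'cy': 210.80378881617955, 'xyz': array([0.21716754, 0.02071918, 1.58716184]), 'attitude': array([ 0.13578388, -0.15037954, -1.55591373])}
side {'fovy': 51.83492409392267, 'cx': 276.3531715616505, 'cy': 207.9400201682854, 'xyz': array([0.52312308, 1.01293137, 1.02900251]), 'attitude': array([9.75669217e-04, 1.26523037e+00, 2.83389397e+00])}
{'t': 0.1, 'q': array([-1.39399872e+00,  5.33187656e-02,  1.61419074e+00,  2.12228023e-05,
        1.47601574e+00, -1.18971548e-01]), 'dq': array([-0.00084532, -0.00084055, -0.00355222,  0.00135985,  0.00114571,
       -0.00067944]), 'effort': array([-6.40897397e-04, -3.94902456e+01, -3.71366394e+01, -2.44492994e-04,
        3.87814376e-03, -6.88987129e-06]), 'tool_pos': array([ 0.18209233, -0.5972774 ,  0.23014831]), 'tool_rot': array([-3.10539131e+00, -4.62613648e-01,  5.45555127e-05]), 'contact_force': array([ 0.13093867, -0.2032479 ,  0.16819587]), 'wrist_torque': array([ 0.02156534, -0.02695911,  0.05979799]), 'grip_force': 0.0, 'opening': 0.08563857306657524}
```

View pics/top0.png

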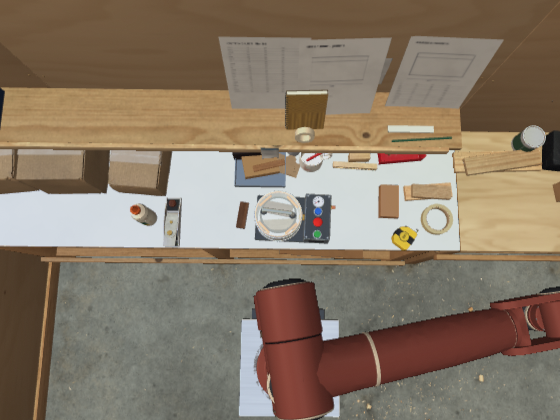

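View pics/side0.png

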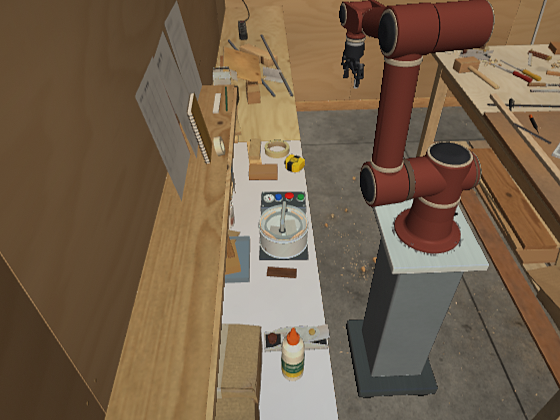

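The top view shows the pot at about (278,215), with the console keys green (317,235), red (318,222) and blue (318,211), and the gauge at (319,201). The side view shows the pot at (283,228), with the keys along row 197. Next I'll measure from enlarged crops.

```bash
cat > h.py <<'E'
import numpy as np,cv2
from scipy.spatial.transform import Rotation as R
from station import ctrl
def cam(n):
    d=ctrl.get_image(n); d["f"]=210/np.tan(np.radians(d["fovy"]/2)); d["R"]=R.from_rotvec(d["attitude"]).as_matrix(); return d
def ray(d,u,v): return d["R"]@np.array([(u-d["cx"])/d["f"],-(v-d["cy"])/d["f"],-1.])
def atz(d,u,v,z):
    r=ray(d,u,v); return d["xyz"]+r*(z-d["xyz"][2])/r[2]
def proj(d,p):
    c=d["R"].T@(np.asarray(p)-d["xyz"]); return d["cx"]-d["f"]*c[0]/c[2], d["cy"]+d["f"]*c[1]/c[2]
E
python3 - <<'E'
from h import *
box={"top":(245,185,340,250),"side":(245,180,320,265)}
for n in box:
    d=cam(n); x0,y0,x1,y1=box[n]; c=d["image"][y0:y1,x0:x1]
    hsv=cv2.cvtColor(c,cv2.COLOR_RGB2HSV).astype(int)
    for k,z,(a,b) in(("green",.099,(50,85)),("red",.106,(170,190)),("blue",.1,(100,120))):
        h=np.where(hsv[...,0]<6,hsv[...,0]+180,hsv[...,0])
        m=((h>=a)&(h<=b)&(hsv[...,1]>150)&(hsv[...,2]>70)).astype(np.uint8)
        N,L,S,C=cv2.connectedComponentsWithStats(m)
        i=1+np.argmax(S[1:,4]); u,v=C[i]+[x0,y0]; print(n,k,S[i],(u,v),atz(d,u,v,z).round(4))
    s=8 if n=="top" else 7
    cv2.imwrite(f"pics/{n}1.png",cv2.resize(c,None,fx=s,fy=s,interpolation=cv2.INTER_CUBIC)[:,:,::-1])
E
```

```text
top green [69 47  6  5 23] (np.float64(316.5652173913044), np.float64(234.08695652173913)) [ 0.418  -0.0817  0.099 ]
top red [68 32 10 10 70] (np.float64(317.3), np.float64(221.7)) [ 0.4565 -0.0836  0.106 ]
top blue [70 23  6  7 31] (np.float64(317.51612903225805), np.float64(210.74193548387098)) [ 0.4929 -0.0848  0.1   ]
side green [53 14  6  6 29] (np.float64(300.2758620689655), np.float64(196.3448275862069)) [ 0.4194 -0.0771  0.099 ]
side red [40 13  9  6 46] (np.float64(288.8695652173913), np.float64(195.30434782608697)) [ 0.4574 -0.0762  0.106 ]
side blue [30 14  7  6 34] (np.float64(277.8529411764706), np.float64(196.38235294117646)) [ 0.4937 -0.0797  0.1   ]
```

View pics/top1.png

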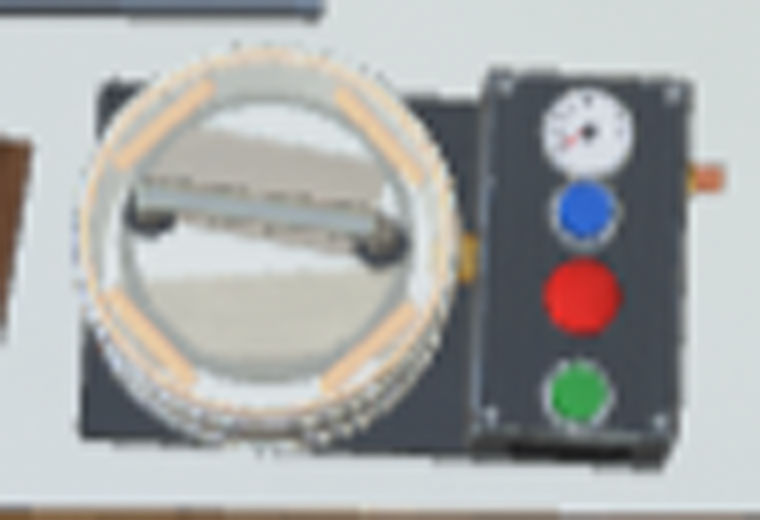

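View pics/side1.png

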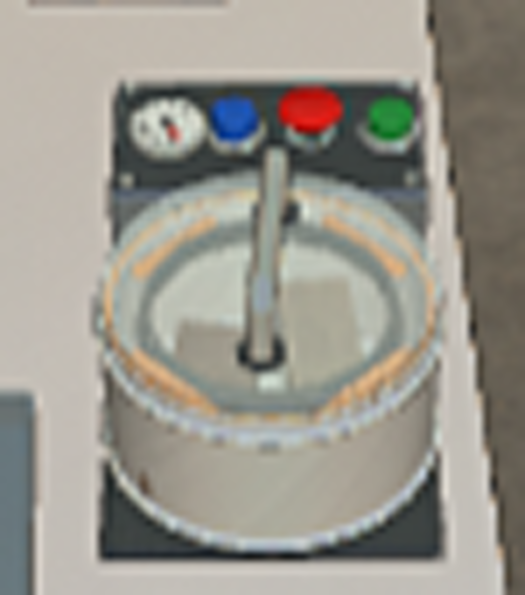

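Both crops are clear. In the top crop the bar runs from about (140,190) to (395,222), and in the side crop from (274,152) to (262,345). Next: bar endpoints in world coordinates.

```bash
python3 - <<'E'
from h import *
t=cam("top");s=cam("side")
T=lambda u,v:((u+.5)/8-.5+245,(v+.5)/8-.5+185); S=lambda u,v:((u+.5)/7-.5+245,(v+.5)/7-.5+180)
def tri(p,q):
    r1,r2=ray(t,*p),ray(s,*q); A=np.array([r1,-r2]).T; k=np.linalg.lstsq(A,s["xyz"]-t["xyz"],rcond=None)[0]
    a=t["xyz"]+k[0]*r1;b=s["xyz"]+k[1]*r2; return ((a+b)/2).round(4),np.linalg.norm(a-b).round(4)
for p,q in(((140,190),(262,340)),((395,222),(274,152))):
    print(atz(t,*T(*p),.146).round(4),atz(s,*S(*q),.146).round(4),tri(T(*p),S(*q)))
# lid outer circle top z=.108 projections for candidate centres
for c in((.455,.045),(.46,.045)):
    P=[c+.075*np.array([np.cos(a),np.sin(a)]) for a in np.linspace(0,6.28,60)]
    for d,o,k in((t,(245,185),8),(s,(245,180),7)):
        q=(np.array([proj(d,[*x,.1]) for x in P])-o+.5)*k; print(c,q.min(0).round(),q.max(0).round())
o=ctrl.get_obs(); print(R.from_rotvec(o["tool_rot"]).as_matrix().round(3))
E
```

```text
[0.4901 0.09   0.146 ] [0.4885 0.1175 0.146 ] (array([0.491 , 0.0918, 0.1221]), np.float64(0.0072))
[ 0.4786 -0.0086  0.146 ] [ 0.4779 -0.0011  0.146 ] (array([ 0.4786, -0.0085,  0.1399]), np.float64(0.0022))
(0.455, 0.045) [ 68. 115.] [446. 489.]
(0.455, 0.045) [162. 185.] [501. 419.]
(0.46, 0.045) [ 68. 103.] [446. 476.]
(0.46, 0.045) [151. 185.] [489. 420.]
[[ 0.957  0.292 -0.   ]
 [ 0.292 -0.957  0.001]
 [ 0.    -0.001 -1.   ]]
```

```bash
python3 - <<'E'
from h import *
c=np.array([.4825,.042]);yaw=-.13
w=np.array([-np.sin(yaw),np.cos(yaw)])
out=[]
for n,(x0,y0,x1,y1),k in(("top",(245,185,340,250),6),("side",(245,180,320,265),6)):
    d=cam(n); im=cv2.resize(np.ascontiguousarray(d["image"][y0:y1,x0:x1,::-1]),None,fx=k,fy=k,interpolation=cv2.INTER_CUBIC)
    px=lambda P:np.int32([(np.array(proj(d,p))-(x0,y0)+.5)*k for p in P])
    L=lambda P,col,cl=False:cv2.polylines(im,[px(P)],cl,col,1)
    circ=lambda r,z,c=c:[[c[0]+r*np.cos(a),c[1]+r*np.sin(a),z] for a in np.linspace(0,6.28,60)]
    L(circ(.076,.096),(255,0,255));L(circ(.075,.108),(0,255,0));L(circ(.076,.006),(255,0,255))
    e=[[*(c+s*.04*w),.144] for s in(-1,1)]; L(e,(0,0,255))
    L(circ(.011,.099,(.4187,-.081)),(255,255,255));L(circ(.0155,.104,(.457,-.0825)),(255,255,255));L(circ(.011,.1,(.4933,-.084)),(255,255,255))
    out.append(im)
h=max(i.shape[0] for i in out)
out=[cv2.copyMakeBorder(i,0,h-i.shape[0],0,0,0) for i in out]
o=np.hstack(out); print(o.shape); cv2.imwrite("pics/ov.png",cv2.resize(o,(800,int(o.shape[0]*800/o.shape[1]))))
E
```

```text
(510, 1020, 3)
```

View pics/ov.png

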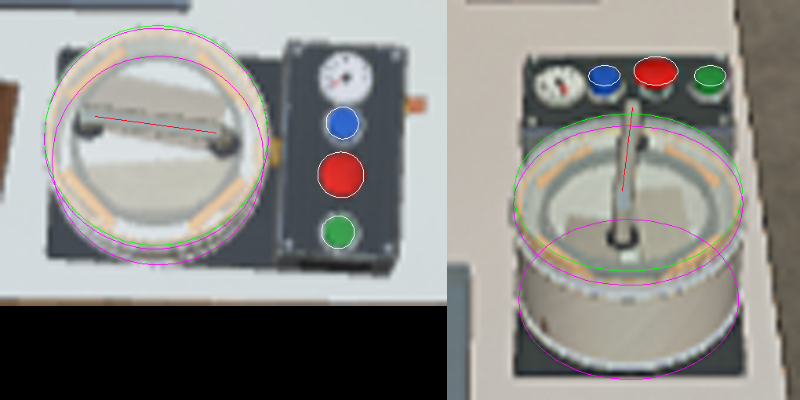

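The overlay fits well: the keys land on their white rings, and the rim and bar line agree in both views to within a few mm. So red is at (0.457,-0.0825), blue at (0.4933,-0.084), and the lid centre at (0.4825,0.042) with bar yaw about -0.13. I'll move to above the red key with the gripper shut.

```bash
python3 -m handwheel '[{"gripper":1,"offset":[30,-30,0],"rotation":[0,0,0.05]},{"gripper":1,"offset":[65,-65,0],"rotation":[0,0,0.1]},{"gripper":1,"offset":[105,-105,0],"rotation":[0,0,0.15]},{"gripper":1,"offset":[145,-145,0],"rotation":[0,0,0.2]},{"gripper":1,"offset":[185,-185,0],"rotation":[0,0,0.25]},{"gripper":1,"offset":[225,-225,0],"rotation":[0,0,0.3]},{"gripper":1,"offset":[265,-265,0],"rotation":[0,0,0.34]},{"gripper":1,"offset":[300,-300,0],"rotation":[0,0,0.34]}]' 60
cat >g.py <<'E'
import sys
from h import *
x,y,z=map(float,sys.argv[1:4]);o=ctrl.get_obs();M=R.from_rotvec(o["tool_rot"]).as_matrix()
print(o["t"],o["tool_pos"].round(4),"a",np.arctan2(M[1,0],M[0,0]).round(3),"offset mm",(M.T@(np.array([x,y,z])-o["tool_pos"])*1000).round(1),o["contact_force"].round(1),o["q"].round(2))
E
python3 g.py .457 -.0825 .13
```

```text
t: 1.4
tool_pos: [0.3823, -0.2216, 0.2316]
tool_rot: [3.14, -0.069, 0.002]
contact_force: [1.5, -0.4, 0.5]
opening: 0.0001
grip_force: 0.0
1.4 [ 0.3823 -0.2216  0.2316] a -0.044 offset mm [  68.4 -142.3  101.6] [ 1.5 -0.4  0.5] [-0.69 -0.41  2.02  0.    1.53  0.92]
```

```bash
python3 -m handwheel '[{"gripper":1,"offset":[17,-35,0],"rotation":[0,0,0]},{"gripper":1,"offset":[35,-72,0],"rotation":[0,0,0]},{"gripper":1,"offset":[52,-108,10],"rotation":[0,0,0]},{"gripper":1,"offset":[68,-142,35],"rotation":[0,0,0]},{"gripper":1,"offset":[68,-142,65],"rotation":[0,0,0]},{"gripper":1,"offset":[68,-142,90],"rotation":[0,0,0]},{"gripper":1,"offset":[68,-142,101],"rotation":[0,0,0]},{"gripper":1,"offset":[68,-142,101],"rotation":[0,0,0]}]'
python3 g.py .457 -.0825 .107
python3 - <<'E'
from h import *
a=cam("top")["image"][170:255,245:340];b=cam("side")["image"][160:245,245:340]
cv2.imwrite("pics/k1.png",cv2.resize(np.hstack([a,b]),None,fx=4,fy=4,interpolation=cv2.INTER_CUBIC)[:,:,::-1])
E
```

```text
t: 2.4
tool_pos: [0.4556, -0.0845, 0.1299]
tool_rot: [-3.14, 0.07, 0.002]
contact_force: [-0.6, 0.0, -0.6]
opening: 0.0001
grip_force: 0.0
2.4 [ 0.4556 -0.0845  0.1299] a -0.044 offset mm [ 1.4 -2.1 22.9] [-0.6  0.  -0.6] [-0.34 -0.26  2.08  0.    1.33  1.27]
```

View pics/k1.png

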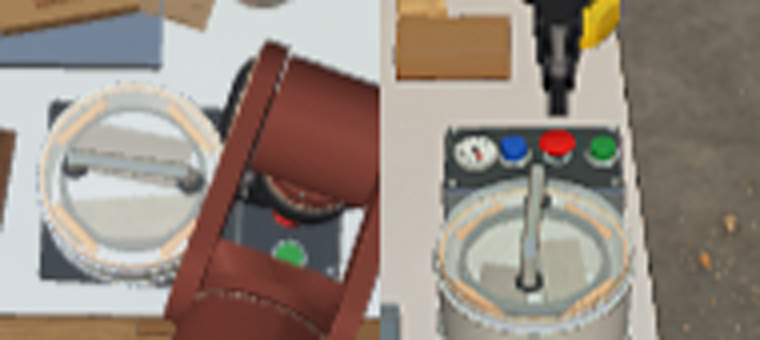

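The side crop shows the shut fingers at (557,112), directly above the red key at (558,142). Pressing it now.

```bash
python3 -m handwheel '[{"gripper":1,"offset":[0,0,8],"rotation":[0,0,0]},{"gripper":1,"offset":[0,0,16],"rotation":[0,0,0]},{"gripper":1,"offset":[0,0,22],"rotation":[0,0,0]},{"gripper":1,"offset":[0,0,25],"rotation":[0,0,0]},{"gripper":1,"offset":[0,0,27],"rotation":[0,0,0]},{"gripper":1,"offset":[0,0,28.5],"rotation":[0,0,0]},{"gripper":1,"offset":[0,0,29],"rotation":[0,0,0]},{"gripper":1,"offset":[0,0,29],"rotation":[0,0,0]}]'; python3 g.py .457 -.0825 .101
```

```text
t: 3.5
tool_pos: [0.456, -0.0846, 0.1014]
tool_rot: [3.141, -0.069, 0.0]
contact_force: [-1.0, 0.3, 1.9]
opening: 0.0
grip_force: 1.0
3.5 [ 0.456  -0.0846  0.1014] a -0.044 offset mm [ 0.9 -2.1  0.4] [-1.   0.3  1.9] [-0.34 -0.23  2.1  -0.    1.27  1.27]
```

```bash
python3 -m handwheel '[{"gripper":1,"offset":[0,0,0.5],"rotation":[0,0,0]},{"gripper":1,"offset":[0,0,1],"rotation":[0,0,0]},{"gripper":1,"offset":[0,0,1.5],"rotation":[0,0,0]},{"gripper":1,"offset":[0,0,2],"rotation":[0,0,0]},{"gripper":1,"offset":[0,0,2],"rotation":[0,0,0]},{"gripper":1,"offset":[0,0,2],"rotation":[0,0,0]},{"gripper":1,"offset":[0,0,2],"rotation":[0,0,0]},{"gripper":1,"offset":[0,0,2],"rotation":[0,0,0]}]'; python3 g.py .457 -.0825 .101
```

```text
t: 4.5
tool_pos: [0.4561, -0.0846, 0.1006]
tool_rot: [-3.141, 0.069, 0.0]
contact_force: [-4.5, 1.1, 9.9]
opening: -0.0003
grip_force: 4.7
4.5 [ 0.4561 -0.0846  0.1006] a -0.044 offset mm [ 0.8 -2.1 -0.4] [-4.5  1.1  9.9] [-0.34 -0.23  2.1  -0.    1.27  1.27]
```

Red has hit its stop (10 N at 0.1006). Now rise, shift to blue, hover.

```bash
python3 -m handwheel '[{"gripper":1,"offset":[0,0,-10],"rotation":[0,0,0]},{"gripper":1,"offset":[0,0,-20],"rotation":[0,0,0]},{"gripper":1,"offset":[12,-1,-20],"rotation":[0,0,0]},{"gripper":1,"offset":[25,-2,-20],"rotation":[0,0,0]},{"gripper":1,"offset":[37,-2,-20],"rotation":[0,0,0]},{"gripper":1,"offset":[37,-2,-18],"rotation":[0,0,0]},{"gripper":1,"offset":[37,-2,-12],"rotation":[0,0,0]},{"gripper":1,"offset":[37,-2,-10],"rotation":[0,0,0]}]'; python3 g.py .4933 -.084 .094
python3 - <<'E'
from h import *
d=cam("side");b=d["image"][170:245,245:340];print(proj(d,[.4933,-.084,.1]))
cv2.imwrite("pics/k2.png",cv2.resize(b,None,fx=6,fy=6,interpolation=cv2.INTER_CUBIC)[:,:,::-1])
E
```

```text
t: 5.5
tool_pos: [0.4922, -0.084, 0.1082]
tool_rot: [-3.14, 0.07, 0.003]
contact_force: [-0.4, 0.2, 0.8]
opening: -0.0002
grip_force: 0.0
5.5 [ 0.4922 -0.084   0.1082] a -0.044 offset mm [ 1.1 -0.  14.2] [-0.4  0.2  0.8] [-0.32 -0.14  2.01 -0.    1.27  1.3 ]
(np.float64(277.93782960119927), np.float64(195.53581975241414))
```

View pics/k2.png

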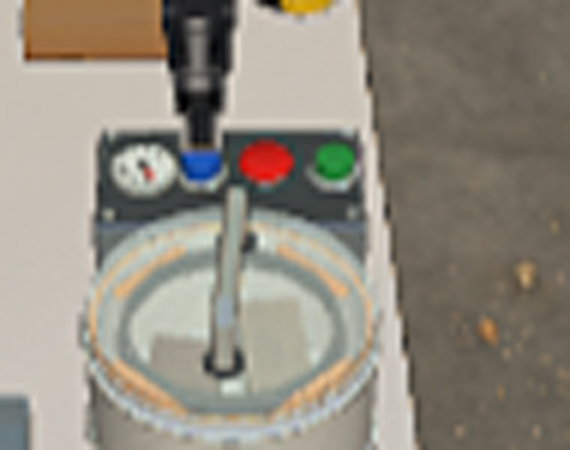

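The crop shows the red key visibly lower and the fingertip at (202,148), centred over the blue key at (201,165). Press.

```bash
python3 -m handwheel '[{"gripper":1,"offset":[0,0,6],"rotation":[0,0,0]},{"gripper":1,"offset":[0,0,9],"rotation":[0,0,0]},{"gripper":1,"offset":[0,0,12],"rotation":[0,0,0]},{"gripper":1,"offset":[0,0,14],"rotation":[0,0,0]},{"gripper":1,"offset":[0,0,15.5],"rotation":[0,0,0]},{"gripper":1,"offset":[0,0,16],"rotation":[0,0,0]},{"gripper":1,"offset":[0,0,16],"rotation":[0,0,0]},{"gripper":1,"offset":[0,0,16],"rotation":[0,0,0]}]'; python3 g.py .4933 -.084 .094
```

```text
t: 6.55
tool_pos: [0.4928, -0.0842, 0.094]
tool_rot: [-3.141, 0.069, 0.001]
contact_force: [-5.1, 1.0, 6.1]
opening: -0.0001
grip_force: 3.3
6.55 [ 0.4928 -0.0842  0.094 ] a -0.044 offset mm [ 0.5 -0.2 -0. ] [-5.1  1.   6.1] [-0.32 -0.12  2.02 -0.    1.24  1.3 ]
```

```bash
python3 -m handwheel '[{"gripper":1,"offset":[0,0,-12],"rotation":[0,0,0]},{"gripper":1,"offset":[0,0,-50],"rotation":[0,0,0]},{"gripper":1,"offset":[0,0,-100],"rotation":[0,0,-0.15]},{"gripper":0,"offset":[-4,-30,-110],"rotation":[0,0,-0.33]},{"gripper":-1,"offset":[-8,-60,-110],"rotation":[0,0,-0.51]},{"gripper":-1,"offset":[-12,-90,-110],"rotation":[0,0,-0.69]},{"gripper":-1,"offset":[-16,-125,-110],"rotation":[0,0,-0.87]},{"gripper":-1,"offset":[-16,-125,-110],"rotation":[0,0,-1.05]}]' 80
python3 -m handwheel '[{"gripper":-1,"offset":[0,0,0],"rotation":[0,0,-0.15]},{"gripper":-1,"offset":[0,0,0],"rotation":[0,0,-0.3]},{"gripper":-1,"offset":[0,0,0],"rotation":[0,0,-0.435]},{"gripper":-1,"offset":[0,0,0],"rotation":[0,0,-0.435]},{"gripper":-1,"offset":[0,0,0],"rotation":[0,0,-0.435]},{"gripper":-1,"offset":[0,0,0],"rotation":[0,0,-0.435]},{"gripper":-1,"offset":[0,0,0],"rotation":[0,0,-0.435]},{"gripper":-1,"offset":[0,0,0],"rotation":[0,0,-0.435]}]'
python3 g.py .4825 .042 .125
python3 - <<'E'
from h import *
b=cam("side")["image"][150:265,235:330];a=cam("top")["image"][140:255,245:340]
cv2.imwrite("pics/k3.png",cv2.resize(np.hstack([a,b]),None,fx=4,fy=4,interpolation=cv2.INTER_CUBIC)[:,:,::-1])
E
```

```text
t: 7.55
tool_pos: [0.4826, 0.0433, 0.2038]
tool_rot: [2.745, 1.526, 0.003]
contact_force: [-0.7, -0.1, 0.4]
opening: 0.0852
grip_force: 0.0
t: 8.55
tool_pos: [0.4825, 0.0414, 0.2033]
tool_rot: [-2.361, -2.072, 0.0]
contact_force: [-0.0, -0.5, 0.1]
opening: 0.0857
grip_force: 0.0
8.55 [0.4825 0.0414 0.2033] a 1.44 offset mm [ 0.6 -0.1 78.3] [-0.  -0.5  0.1] [-0.07 -0.28  1.96 -0.    1.46  0.06]
```

View pics/k3.png

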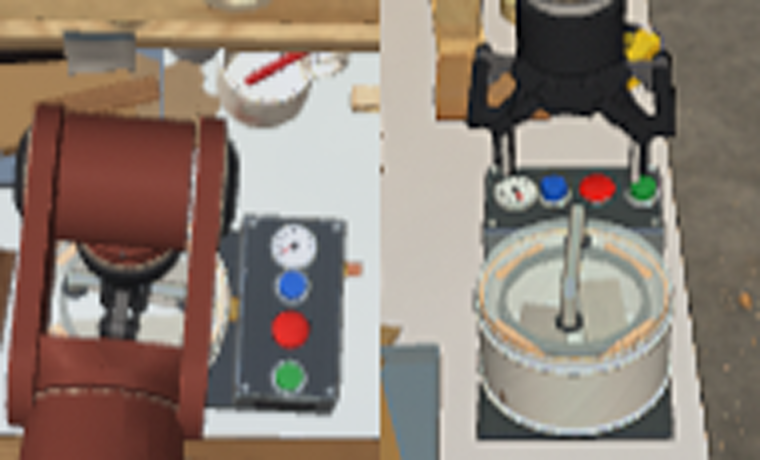

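The fingers sit at columns 505 and 640 in the side view, straddling the bar at about 573. The blue key is back out. Descend.

```bash
python3 -m handwheel '[{"gripper":-1,"offset":[0,0,15],"rotation":[0,0,0]},{"gripper":-1,"offset":[0,0,35],"rotation":[0,0,0]},{"gripper":-1,"offset":[0,0,55],"rotation":[0,0,0]},{"gripper":-1,"offset":[0,0,70],"rotation":[0,0,0]},{"gripper":-1,"offset":[0,0,78],"rotation":[0,0,0]},{"gripper":-1,"offset":[0,0,78],"rotation":[0,0,0]},{"gripper":-0.3,"offset":[0,0,78],"rotation":[0,0,0]},{"gripper":0,"offset":[0,0,78],"rotation":[0,0,0]}]' 25
python3 -m handwheel '[{"gripper":0.3,"offset":[0,0,0],"rotation":[0,0,0]},{"gripper":0.5,"offset":[0,0,0],"rotation":[0,0,0]},{"gripper":1,"offset":[0,0,0],"rotation":[0,0,0]},{"gripper":1,"offset":[0,0,0],"rotation":[0,0,0]},{"gripper":1,"offset":[0,0,0],"rotation":[0,0,0]},{"gripper":1,"offset":[0,0,0],"rotation":[0,0,0]},{"gripper":1,"offset":[0,0,0],"rotation":[0,0,0]},{"gripper":1,"offset":[0,0,0],"rotation":[0,0,0]}]' 25
python3 g.py .4825 .042 .125
```

```text
t: 9.65
tool_pos: [0.4831, 0.0414, 0.1262]
tool_rot: [2.36, 2.072, 0.002]
contact_force: [-0.9, -0.8, -0.8]
opening: 0.0513
grip_force: 0.0
t: 10.65
tool_pos: [0.4823, 0.0414, 0.1255]
tool_rot: [-2.361, -2.072, 0.001]
contact_force: [-5.3, -0.0, 4.8]
opening: 0.0109
grip_force: 24.7
10.65 [0.4823 0.0414 0.1255] a 1.441 offset mm [0.6 0.2 0.5] [-5.3 -0.   4.8] [-0.07 -0.2   2.04 -0.    1.31  0.06]
```

```bash
python3 -m handwheel '[{"gripper":1,"offset":[0,0,0],"rotation":[0,0,0]},{"gripper":1,"offset":[0,0,0],"rotation":[0,0,0]},{"gripper":1,"offset":[0,0,0],"rotation":[0,0,0]},{"gripper":1,"offset":[0,0,-1],"rotation":[0,0,0]},{"gripper":1,"offset":[0,0,-2],"rotation":[0,0,0]},{"gripper":1,"offset":[0,0,-3],"rotation":[0,0,0]},{"gripper":1,"offset":[0,0,-4],"rotation":[0,0,0]},{"gripper":1,"offset":[0,0,-5],"rotation":[0,0,0]}]' 110
python3 g.py .4825 .042 .125
```

```text
t: 11.65
tool_pos: [0.4814, 0.0414, 0.1283]
tool_rot: [-2.36, -2.071, 0.003]
contact_force: [1.3, 0.7, -13.6]
opening: 0.0085
grip_force: 107.2
11.65 [0.4814 0.0414 0.1283] a 1.441 offset mm [0.7 1.1 3.3] [  1.3   0.7 -13.6] [-0.07 -0.21  2.03  0.    1.32  0.06]
```

```bash
python3 -m handwheel '[{"gripper":1,"offset":[0,0,-2],"rotation":[0,0,0]},{"gripper":1,"offset":[0,0,-4],"rotation":[0,0,0]},{"gripper":1,"offset":[0,0,-6],"rotation":[0,0,0]},{"gripper":1,"offset":[0,0,-9],"rotation":[0,0,0]},{"gripper":1,"offset":[0,0,-12],"rotation":[0,0,0]},{"gripper":1,"offset":[0,0,-14],"rotation":[0,0,0]},{"gripper":1,"offset":[0,0,-16.5],"rotation":[0,0,0]},{"gripper":1,"offset":[0,0,-16.5],"rotation":[0,0,0]}]'
python3 g.py .4825 .042 .1465
python3 - <<'E'
from h import *
d=cam("side");x0,y0,k=245,170,6
im=cv2.resize(np.ascontiguousarray(d["image"][y0:265,x0:325,::-1]),None,fx=k,fy=k,interpolation=cv2.INTER_CUBIC)
c=cv2.resize(np.ascontiguousarray(d["image"][y0:265,x0:325,::-1]),None,fx=5,fy=6,interpolation=cv2.INTER_CUBIC) 
P=np.int32([(np.array(proj(d,[.4825+.075*np.cos(a),.042+.075*np.sin(a),.117]))-(x0,y0)+.5)*k for a in np.linspace(0,6.28,60)])
cl=im.copy();cv2.polylines(im,[P],False,(0,0,255),1)
cv2.imwrite("pics/k4.png",cv2.resize(np.hstack([cl,im]),(800,475)))
E
```

```text
t: 12.65
tool_pos: [0.4827, 0.0414, 0.147]
tool_rot: [2.361, 2.072, 0.001]
contact_force: [-0.4, -0.2, -3.4]
opening: 0.0082
grip_force: 108.8
12.65 [0.4827 0.0414 0.147 ] a 1.441 offset mm [ 0.6 -0.2  0.5] [-0.4 -0.2 -3.4] [-0.07 -0.23  2.02 -0.    1.35  0.06]
```

View pics/k4.png

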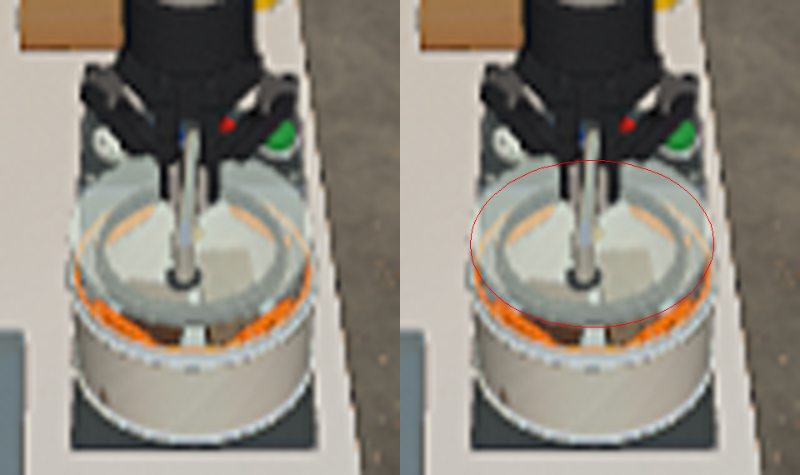

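The lid is up and level. Its underside circle matches z≈0.117 (21 mm above the rim), and the lips show in orange below it. Only its 3.4 N weight is left on the wrist. Handing in.

```bash
python3 -m handwheel '[{"gripper":1,"offset":[0,0,0],"rotation":[0,0,0]},{"gripper":1,"offset":[0,0,0],"rotation":[0,0,0]},{"gripper":1,"offset":[0,0,0],"rotation":[0,0,0]},{"gripper":1,"offset":[0,0,0],"rotation":[0,0,0]},{"gripper":1,"offset":[0,0,0],"rotation":[0,0,0]},{"gripper":1,"offset":[0,0,0],"rotation":[0,0,0]},{"gripper":1,"offset":[0,0,0],"rotation":[0,0,0]},{"gripper":1,"offset":[0,0,0],"rotation":[0,0,0]}]'; python3 -c "
from station import ctrl
print(ctrl.finish_job())"
```

```text
t: 13.7
tool_pos: [0.4825, 0.0414, 0.1468]
tool_rot: [-2.361, -2.072, 0.0]
contact_force: [0.0, 0.9, -3.9]
opening: 0.0087
grip_force: 108.8
the job is handed in; nothing more can be done
None
```

The job is handed in at 13.7 s: red key pushed in, blue key pressed and released, green key not touched, and the lid held level about 21 mm above the rim in the gripper; the hand-in returned no verdict.

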